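# Push the heat-spreader plate out over the end of the bench ledge

## Task

The aluminium plate lying flat on the steel ledge is to have screws put in from below: with the fingertips, push it back against the ledge's lip and along the ledge until its end with the two holes sticks out past the open right-hand end (right as seen from the robot), both holes fully clear of the ledge but no more than a third of the plate's length hanging out. Leave it lying flat and snug along the lip; only push it, never lift it, and leave the other things where they are.

Things in the scene. Friction and masses are not known exactly. Their poses are not given: they have to be found in the camera images.
- ledge: Fixed bench riser of dark sheet steel, 150 mm deep (x) by 460 mm long (y), flat top 70 mm above the counter. Along its back runs a lip 4 mm thick, 14 mm above the top. Its right-hand (-y) end is open, with nothing beyond or below; at its left end stands a cheek 40 mm high. Origin: centre of its underside; x points away from the robot to the lip, y to the left end. Yaw within 12 degrees.
- ledge_corner (a point): Point on the ledge's top surface at its open (right-hand) end, where the inner face of the back lip meets the line of that end. Axes as the ledge's: x square to the lip and into it, y along the ledge away from the open end, z up. The free top reaches from x = 0 (lip face) to x = -146 mm (front edge) and from y = 0 (open end) to y = 456 mm (cheek).
- plate: Loose flat bare aluminium plate (heat spreader), 90 mm wide (its x, to the lip) by 180 mm long (its y, to the ledge's left end) by 6 mm thick, 0.2 to 0.35 kg, at first a little skewed and off the lip, wholly on the ledge. Origin: centre of its underside. Two 9 mm through holes near its right-hand (-y) end, centres 16 mm from that end, 25 mm either side of its middle line. Slides under a few newtons.
- plate_hole_front (a point): Centre of the plate's hole nearer the robot, at the underside of the plate (9 mm across).
- plate_hole_back (a point): Centre of the plate's hole nearer the lip, at the underside of the plate (9 mm across).
- plate_corner_right (a point): Bottom corner of the plate on the lip side at its right-hand end (the end with the holes).
- plate_corner_left (a point): Bottom corner of the plate on the lip side at its left-hand end.
- tube: Bystander: tall tube with a dark metal envelope on a black base, 33 mm across, 95 mm tall, loose, standing near the left end of the ledge. Origin: centre of its underside, z up.
- shield: Bystander: nickel tube shield, an open metal sleeve 29 mm across, 50 mm tall, loose, standing near the left end of the ledge. Origin: centre of its underside, z up.
- knob: Bystander: black fluted phenolic control knob, 34 mm across, 22 mm tall, loose, near the left end of the ledge. Origin: centre of its underside, z up.
- lamp: Bystander: frosted glass pilot lamp on a brass base, 24 mm across, 48 mm tall, loose, standing on the counter to the right of the ledge's open end. Origin: centre of its underside, z up.
- wrench: Bystander: steel socket wrench, 171 mm long, up to 42 mm high, loose, lying on the counter to the right of the ledge's open end, its length (its x) roughly along world x. Origin: underside, 87 mm from the head's end.
Not all that is in view belongs to the job. There is more than one size of the plate; the job needs the smallest.

How it is judged (in metres and radians):
At the end, for the whole second after the job is handed in: Both holes lie wholly beyond the ledge's open end (each centre at least 4.5 mm past it), the plate hangs out by no more than a third of its length (62 mm at most), both ends of its back edge are within 5 mm of the lip, and it lies flat on the ledge (within 3 mm and 0.03 rad) at rest (y of each of plate_hole_front, plate_hole_back in the frame of ledge_corner below -0.0045 m and y of plate_corner_right in the frame of ledge_corner above -0.062 m and x of each of plate_corner_right, plate_corner_left in the frame of ledge_corner above -0.005 m and z of plate in the frame of ledge_corner between -0.003 and 0.003 m and angle between plate's own z axis and vertical below 0.03 rad and linear speed of plate below 0.005 m/s); the robot touches nothing.
It fails at once if the plate is lifted (more than 10 mm off the ledge), tipped (over 0.15 rad) or falls from the ledge (z of plate in the frame of ledge_corner above 0.01 m or z of plate in the frame of ledge_corner below -0.01 m or angle between plate's own z axis and vertical above 0.15 rad).
It fails at once if a bystander is moved more than 15 mm or knocked over (distance of any of tube, shield, knob, lamp, wrench from where it was at the start of the episode above 0.015 m or angle between any of tube, shield, knob, lamp, wrench's own z axis and vertical above 0.5 rad).
It also fails if it takes over 54 s, if anything falls off the work surface, if the arm or the gripper's body presses on something with over 40 N, if the wrist force passes 120 N, or if a joint passes its speed limit or range.

## Robot

A 6-joint arm with a two-finger parallel gripper is mounted at the origin on the work surface. World frame = base frame: x ahead of the robot, y to its left, z up, the work surface at z = 0. Lengths are in mm, angles in rad, forces in N, time in s.
With the tool pointing down it reaches from about 425 to 950 mm from the base axis. Payload 14.7 kg.
Tool frame: the origin (TCP) lies on the front face of the gripper's body, between the roots of the fingers; the fingertips stand robot.nose_length ahead of it and the grasp point (between the pads) lies 54 mm ahead of it (robot.nose_length is the distance from the TCP to the fingertips, in mm); z points along the fingers, y is the direction in which the jaws open and shut (so a half turn about z gives the same grasp; the last joint's range is limited). The gripper opens to 85 mm and grips with 20 to 120 N. Pads are 22 mm wide; open, the fingers measure 114 mm over their backs; the gripper's body (76 mm by 85 mm) begins 54 mm behind the grasp point. The pads swing forward as they close: fully open they stand 13 mm farther back than shut.
Start: joints at [-1.262, 0.48, 1.596, -0, 1.065, -0.047], TCP at [226.437, -609.278, 303.897] pointing down, gripper open.
Joint ranges: [-2.75, 2.75], [-0.82, 2.05], [0.23, 2.67], [-1.56, 4.7], [0.09, 2.69], [-2.92, 2.92]. Speed limits (rad/s): [1.89, 1.89, 2.39, 3.01, 3.01, 3.01].

## Interface

Orientations are given as a 3x3 rotation matrix whose columns are the frame's x, y, z axes.
In Python, from bench import observe, eyes, robot, spot_in, trace gives the robot as it stands. The module is installed in compiled form; this text tells all that it offers.
- The arm moves only by the tool move_arm, never from a script. Its argument "rows" is a list of rows, each a list of 3 entries, a list of its own where there are three numbers: the closure, from 0 (fully open) to 1 (shut), then the shift along the tool's x, y, z in mm, then the turn about the tool's z in rad. A call has 1 to 8 rows; each row shifts and turns the commanded pose from where the row before left it, along the tool's axes as they then stand; what a row does not reach is not made up. A row lasts 1/12 s, in which the tool goes at most 41.7 mm and 7.16 degrees, less where a joint would pass 70% of its speed; a pose out of reach is approached as far as the arm can. A call is refused whole if a number of a shift passes 41.7 or a number of a turn 0.125, either way. A call with a gripper value outside its range is refused whole. The fingers move at their own pace and stop on an object; "force" is the grip in N (left out, the last holds). Time passes only in rows, so rows that do not move let the fingers close. It gives the time, the measured TCP pose, the force and the opening at its end, in the units of the state.
- observe(): the state, without advancing time (a new reading comes with each control period).
- eyes.get_image(name): name is "side" or "top" or "wrist"; returns a dict with "image" (480x640x3 uint8, red, green, blue), "intrinsics" (3x3 intrinsics, pixels), "rvec" (rotation vector, rad) and "tvec" (3), from world to camera coordinates, as OpenCV has them; the wrist camera has in their place "tool_from_camera" (4x4, takes a point from camera to tool coordinates, whose origin is the TCP and whose axes are the flange's). Camera axes: x right, y down, z forward; pixel columns grow to the right and rows downward; lengths in mm; the calibration is good to about 2 mm. A picture is of the moment at which its call begins: read the wrist's pose just before it. There is no depth.
- robot.sign_off(): hands the job in, once; it reports no verdict.
Trained networks look in the newest picture that a camera, given by its name, has taken for a name from the list of things; names that differ only in an ending like _2 or _b are one class to them, and where a whole thing is asked for, a point or a joint stands for the part that bears it (a point fixed in the world has none). Each returns a list of dicts, best first, with "p" (0 to 1); they miss things now and then, are a little off and sometimes report something else, mostly with a low value. They report only what shows in the picture. A call takes as long as a camera call. They do not tell look-alikes from the thing itself.
- spot_in(camera, target): "location" ([x, y, z] in mm, in world coordinates, good to about 4 mm: the middle of the surface that is visible of it).
- trace(camera, target): "region" (480x640 bool, what is visible of it).
The state is a dict: "t": time; "joint_positions": joint angles; "joint_velocities": joint speeds; "joint_efforts": joint torques, N m; "tool_pos": TCP position; "eef_rot": TCP orientation; "ft_force": force on the tool from outside, world axes, zero at the start; "torque": the same for the moment, N m; "gripper_width": finger opening in mm.
Only numpy, scipy, OpenCV 4.12 (cv2) and the standard library are available. Lean on these libraries where they do the work, as an engineer would, in place of code of your own. Each camera call takes 0.05 s, during which the arm holds its last target.

## Working session

There is one attempt and no reset: what is moved stays moved. The work goes in short steps, Python scripts to look and compute and a tool call to move; the robot and the scene stay as the last step left them, time stands still between calls to the robot, and variables do not carry over. Pictures are saved under pics/ and viewed, and the job is handed in when it is done.

Besides the shell and the picture viewer there is one more tool, called after "Call:" as name(argument=value, ...), one argument or row to a line, values as JSON. move_arm: Moves the arm, as the interface text tells. Its arguments: {"type":"object","properties":{"rows":{"type":"array","items":{"type":"array"}},"force":{"type":"number"}},"required":["rows"]}

```bash
mkdir -p pics; python3 - <<'E'
from bench import observe, eyes, robot, spot_in, trace
import cv2,numpy as np
s=observe();print(s['t'],s['tool_pos'],s['eef_rot'],s['gripper_width'],robot.nose_length,s['ft_force'])
for c in ['side','top','wrist']:
    d=eyes.get_image(c);cv2.imwrite(f'pics/{c}0.png',d['image'][:,:,::-1])
    print(c,d['intrinsics'],d.get('rvec'),d.get('tvec'),d.get('tool_from_camera'))
    for t in ['ledge','plate','plate_hole_front','plate_hole_back','tube','shield','knob','lamp','wrench']:
        print(t,[(np.round(r['location']),round(r['p'],2)) for r in spot_in(c,t)][:4])
print(observe()['t'])
E
```

```text
0.0 [ 226.34945723 -608.95828442  303.24283416] [[ 9.37372626e-01  3.48328044e-01 -3.66094804e-04]
 [ 3.48328228e-01 -9.37371842e-01  1.21455332e-03]
 [ 7.98960238e-05 -1.26601019e-03 -9.99999195e-01]] 85.20654036396785 72.6 [ 0.16528632  0.3449321  -0.57654427]
side [[502.67444392   0.         312.35272981]
 [  0.         502.67444392 236.65304433]
 [  0.           0.           1.        ]] [ 0.31233793 -2.78337548  1.1836162 ] [448.30187738 130.50191242 899.22654399] None
ledge [(array([543., 205.,  69.]), 0.82), (array([ 575., -377.,   13.]), 0.19)]
plate [(array([ 246., -277.,   11.]), 0.82), (array([598.,  12.,  77.]), 0.72), (array([342., -35.,   9.]), 0.69), (array([ 470., -300.,   33.]), 0.65)]
plate_hole_front [(array([ 254., -279.,   11.]), 0.88), (array([338., -34.,   7.]), 0.85), (array([597.,  13.,  77.]), 0.63)]
plate_hole_back [(array([598.,  10.,  72.]), 0.85), (array([340., -32.,  11.]), 0.84), (array([ 251., -272.,    6.]), 0.75)]
tube [(array([525., 310., 119.]), 0.77)]
shield [(array([485., 301.,  99.]), 0.73), (array([542., 208.,  68.]), 0.19)]
knob [(array([575.
[... 1193 characters left out ...]
.98), (array([578., 315.,  86.]), 0.24), (array([599.,  -1.,  74.]), 0.15)]
wrist [[334.04724521   0.         321.57662471]
 [  0.         334.04724521 232.6956357 ]
 [  0.           0.           1.        ]] None None [[ 4.21531649e-04 -9.54036088e-01 -2.99691450e-01  7.67782607e+01]
 [ 9.99999911e-01  4.08767426e-04  1.05284071e-04 -4.18363895e-01]
 [ 2.20592991e-05 -2.99691468e-01  9.54036175e-01 -6.95294472e+01]
 [ 0.00000000e+00  0.00000000e+00  0.00000000e+00  1.00000000e+00]]
ledge []
plate [(array([ 196., -329.,   14.]), 0.86)]
plate_hole_front [(array([ 190., -332.,    6.]), 0.56)]
plate_hole_back [(array([ 196., -328.,   10.]), 0.58)]
tube []
shield []
knob []
lamp []
wrench []
1.5
```

View pics/top0.png

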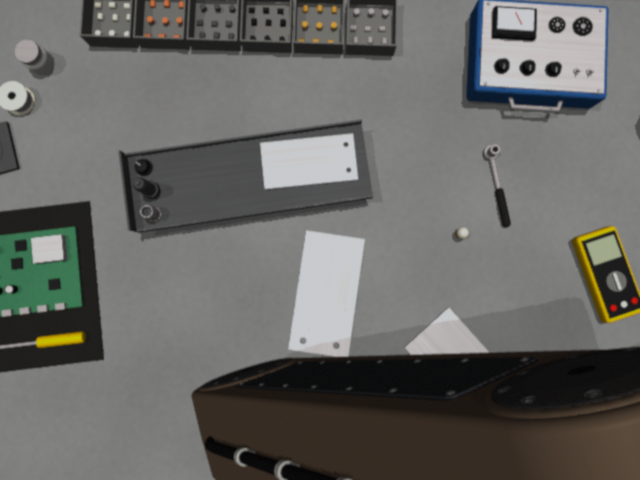

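View pics/side0.png

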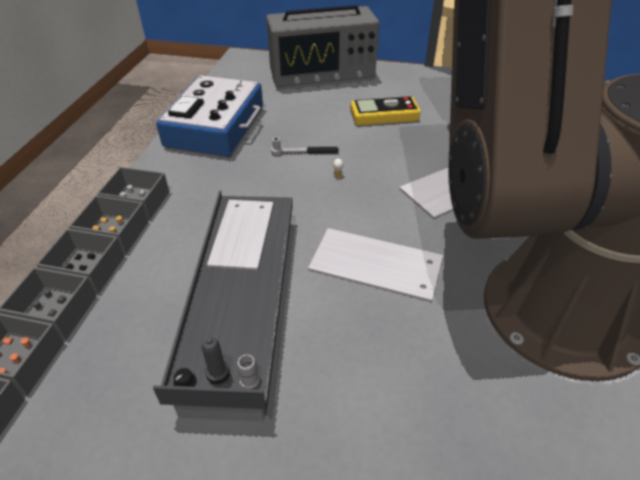

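Three plates could be meant. In the top view they are the one on the ledge at (310,162), a larger one on the counter at (327,293), and one half hidden by the arm at (447,335). The task wants the one on the ledge, so I'll check that in a close crop and measure it.

```bash
cat > h.py <<'E'
from bench import observe, eyes, robot, spot_in, trace
import cv2,numpy as np
def px2w(d,uv,z):
    K=d['intrinsics'];R=cv2.Rodrigues(np.array(d['rvec']))[0];t=np.array(d['tvec']).ravel()
    uv=np.atleast_2d(uv).astype(float)
    r=np.c_[(uv-K[:2,2])/K[0,0],np.ones(len(uv))]@R
    c=-R.T@t
    return c+r*((z-c[2])/r[:,2])[:,None]
def w2px(d,p):
    return cv2.projectPoints(np.atleast_2d(p).astype(float),np.array(d['rvec']),np.array(d['tvec']),d['intrinsics'],None)[0][:,0]
E
python3 - <<'E'
from h import *
d=eyes.get_image('top');im=d['image'][:,:,::-1]
print('t',observe()['t'])
cv2.imwrite('pics/crop1.png',cv2.resize(im[110:245,110:385],None,fx=2.9,fy=2.9,interpolation=cv2.INTER_CUBIC))
rs=trace('top','plate')
for r in rs:
    m=r['region'].astype(np.uint8);c,_=cv2.findContours(m,0,1);c=max(c,key=cv2.contourArea)
    b=cv2.boxPoints(cv2.minAreaRect(c));print(r['p'],m.sum(),b.round(1).tolist());w=px2w(d,b,76);print(w.round(1).tolist(),[np.linalg.norm(w[i]-w[i-1]).round(1) for i in range(4)])
for r in trace('top','ledge')[:1]:
    m=r['region'].astype(np.uint8);c,_=cv2.findContours(m,0,1);c=max(c,key=cv2.contourArea)
    b=cv2.boxPoints(cv2.minAreaRect(c));print(b.round(1).tolist());print(px2w(d,b,70).round(1).tolist())
np.save('pics/d.npy',d,allow_pickle=True)
E
```

```text
t 1.55
0.87 4308 [[259.29998779296875, 142.1999969482422], [352.5, 132.5], [357.29998779296875, 179.10000610351562], [264.1000061035156, 188.6999969482422]]
[[630.7, 96.1, 76.0], [655.3, -82.7, 76.0], [564.8, -94.4, 76.0], [540.6, 83.4, 76.0]] [np.float64(91.0), np.float64(180.5), np.float64(91.3), np.float64(179.4)]
0.56 7203 [[286.8999938964844, 348.6000061035156], [304.79998779296875, 229.3000030517578], [365.29998779296875, 238.39999389648438], [347.3999938964844, 357.70001220703125]]
[[240.3, 29.1, 76.0], [465.1, 3.1, 76.0], [451.3, -112.5, 76.0], [226.8, -84.5, 76.0]] [np.float64(114.5), np.float64(226.4), np.float64(116.4), np.float64(226.3)]
0.55 2123 [[403.0, 345.5], [448.3999938964844, 305.79998779296875], [487.1000061035156, 350.0], [441.79998779296875, 389.70001220703125]]
[[252.3, -188.1, 76.0], [328.7, -272.4, 76.0], [248.4, -346.2, 76.0], [172.9, -261.9, 76.0]] [np.float64(108.4), np.float64(113.8), np.float64(109.1), np.float64(113.1)]
[[116.5999984741211, 152.5], [361.6000061035156, 118.4000015258789], [372.8999938964844, 199.39999389648438], [127.9000015258789, 233.5]]
[[603.2, 370.6, 70.0], [685.4, -100.0, 70.0], [527.4, -125.6, 70.0], [447.4, 340.0, 70.0]]
```

View pics/crop1.png

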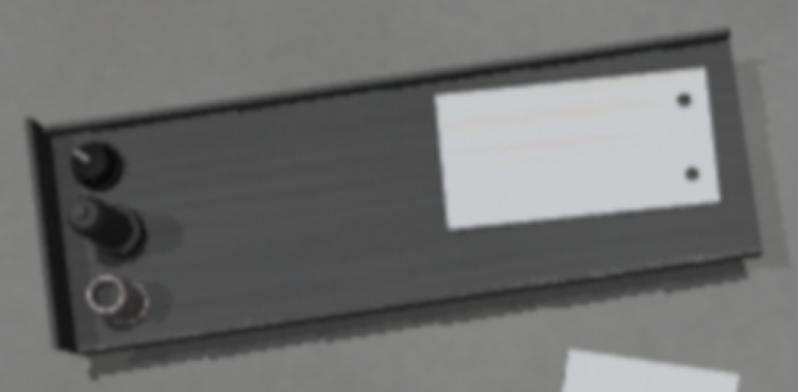

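```bash
python3 - <<'E'
from h import *
d=np.load('pics/d.npy',allow_pickle=True).item()
R=cv2.Rodrigues(np.array(d['rvec']))[0];print('cam',-R.T@np.array(d['tvec']).ravel())
def f(p):return (np.array(p)+.5)/2.9-.5+110
for n,z,p in [('front edge',70,[(80,352),(420,302),(760,252)]),('open end bottom',70,[(758,252),(745,150)]),('lip top',84,[(728,32),(400,78),(52,126)]),('lip bottom 70',70,[(728,40),(400,87),(52,134)]),('plate',76,[(435,95),(706,68),(720,202),(448,230)]),('holes',76,[(684,100),(692,174)])]:
    print(n,px2w(d,f(p),z).round(1).tolist())
g=cv2.cvtColor(d['image'],cv2.COLOR_RGB2GRAY)
for u in (180,240,300,340):
    print(u,'lip',g[118:156,u].tolist())
    print(u,'front',g[188:225,u].tolist())
for v in (150,170,185): print(v,'end',g[v,350:380].tolist())
E
```

```text
cam [ 367.18077493  -33.12686119 1206.83532217]
front edge [[452.6, 322.4, 70.0], [492.5, 100.5, 70.0], [532.8, -123.3, 70.0]]
open end bottom [[532.7, -122.0, 70.0], [601.0, -111.7, 70.0]]
lip top [[676.9, -97.5, 84.0], [639.0, 117.9, 84.0], [599.7, 344.7, 84.0]]
lip bottom 70 [[675.3, -98.5, 70.0], [636.3, 119.6, 70.0], [597.2, 349.1, 70.0]]
plate [[630.2, 95.4, 76.0], [654.2, -84.0, 76.0], [564.4, -95.6, 76.0], [540.1, 83.3, 76.0]]
holes [[632.1, -69.9, 76.0], [582.5, -76.6, 76.0]]
180 lip [125, 125, 125, 125, 125, 124, 124, 124, 124, 125, 124, 124, 125, 125, 125, 125, 125, 126, 127, 128, 128, 128, 127, 126, 127, 127, 122, 103, 81, 57, 35, 44, 64, 73, 76, 77, 78, 76]
180 front [80, 81, 81, 82, 81, 81, 80, 79, 80, 79, 80, 79, 79, 79, 79, 79, 80, 81, 80, 80, 80, 79, 80, 81, 79, 78, 78, 79, 79, 80, 81, 80, 80, 81, 81, 81, 76]
240 lip [123, 123, 122, 123, 122, 123, 123, 123, 123, 123, 124, 123, 122, 122, 121, 122, 123, 121, 108, 88, 64, 41, 40, 61, 75, 77, 77, 77, 77, 77, 78, 76, 76, 74, 75, 75, 77, 77]
240 front [78, 79, 78, 79, 77, 79, 78, 78, 78, 78, 80, 81, 81, 81, 80, 79, 79, 80,
[... 528 characters left out ...]
00, 201, 202, 202, 201, 201, 201, 201, 200, 202, 202, 202, 201, 202, 202, 201, 201, 202, 201]
340 front [82, 81, 80, 81, 80, 82, 82, 83, 83, 83, 83, 85, 85, 69, 50, 51, 59, 62, 64, 71, 76, 78, 87, 111, 124, 129, 129, 130, 130, 130, 130, 130, 129, 129, 129, 129, 129]
150 end [202, 201, 201, 199, 179, 126, 88, 81, 81, 82, 82, 81, 82, 82, 83, 91, 108, 114, 115, 115, 115, 115, 116, 117, 122, 128, 129, 130, 130, 130]
170 end [121, 174, 197, 201, 201, 201, 186, 130, 88, 80, 81, 80, 81, 80, 79, 79, 79, 80, 88, 104, 110, 111, 111, 112, 112, 113, 116, 124, 129, 129]
185 end [82, 81, 81, 82, 81, 81, 81, 82, 82, 81, 81, 81, 81, 81, 81, 81, 80, 80, 80, 80, 84, 98, 108, 112, 112, 111, 112, 111, 111, 116]
```

The crop shows the 90 x 180 plate on the ledge, at top-view pixels (259,142) to (357,179), with both holes at its right end. The other two plates are larger. The ledge yaw is about 10 degrees, its corner is near (676,-97.5), and the plate is skewed about 2.4 degrees with its right end off the lip. I'll start by turning the tool to the ledge axes and travelling over.

Call:
move_arm(
  rows=[
    [0,[0,0,0],0.09],
    [0,[0,0,0],0.091],
    [0,[20,-26.5,0],0],
    [0,[20,-26.5,0],0],
    [0,[20,-26.5,0],0],
    [0,[20,-26.5,0],0],
    [0,[20,-26.5,0],0],
    [0,[20,-26.5,0],0],
  ],
)

```text
t: 2.32
tool_pos: [317.4, -430.4, 304.0]
eef_rot: [[0.985, 0.174, 0.0], [0.174, -0.985, -0.0], [0.0, 0.0, -1.0]]
ft_force: [0.9, 0.0, 0.1]
gripper_width: 85.4
```

Call:
move_arm(
  rows=[
    [0,[20,-26.5,0],0],
    [0,[20,-26.5,0],0],
    [0,[20,-26.5,0],0],
    [0,[20,-26.5,0],0],
    [0,[20,-26.5,0],0],
    [0,[20,-26.5,0],0],
    [0,[20,-26.5,0],0],
    [0,[20,-26.5,0],0],
  ],
)

```text
t: 2.98
tool_pos: [438.1, -193.7, 304.1]
eef_rot: [[0.985, 0.174, 0.0], [0.174, -0.985, -0.0], [0.0, 0.0, -1.0]]
ft_force: [-0.6, -0.4, 0.3]
gripper_width: 85.2
```

Call:
move_arm(
  rows=[
    [0,[18,-27,0],0],
    [0,[18,-27,0],0],
    [0,[18,-27,0],0],
    [0,[18,-27,0],0],
    [0,[0,-27,0],0],
    [0,[0,-20,0],0],
    [0,[0,0,0],0],
  ],
)

```text
t: 3.57
tool_pos: [480.9, -27.1, 303.8]
eef_rot: [[0.984, 0.176, -0.001], [0.176, -0.984, 0.001], [-0.001, -0.001, -1.0]]
ft_force: [-0.4, 1.0, 0.1]
gripper_width: 85.4
```

```bash
cat >> h.py <<'E'
C=np.array([676,-97.5]);X=np.array([.9847,.1745]);Y=np.array([-.1745,.9847])
def st():
    s=observe();p=np.array(s['tool_pos']);r=p[:2]-C
    R=np.array(s['eef_rot'])
    print('t',round(s['t'],2),'tcp',p.round(1),'ledge xy',(r@X).round(1),(r@Y).round(1),'tip z',(p[2]-robot.nose_length).round(1),'yaw',np.degrees(np.arctan2(R[1,0],R[0,0])).round(2),'F',np.array(s['ft_force']).round(1),'w',round(s['gripper_width'],1),'nose',robot.nose_length)
E
python3 -c "
from h import *
st()
d=eyes.get_image('wrist');cv2.imwrite('pics/w1.png',d['image'][:,:,::-1])
d=eyes.get_image('side');cv2.imwrite('pics/s1.png',d['image'][:,:,::-1])"
```

```text
t 3.57 tcp [480.9 -27.1 303.8] ledge xy -179.9 103.4 tip z 231.2 yaw 10.15 F [-0.4  1.   0.1] w 85.4 nose 72.6
```

View pics/w1.png

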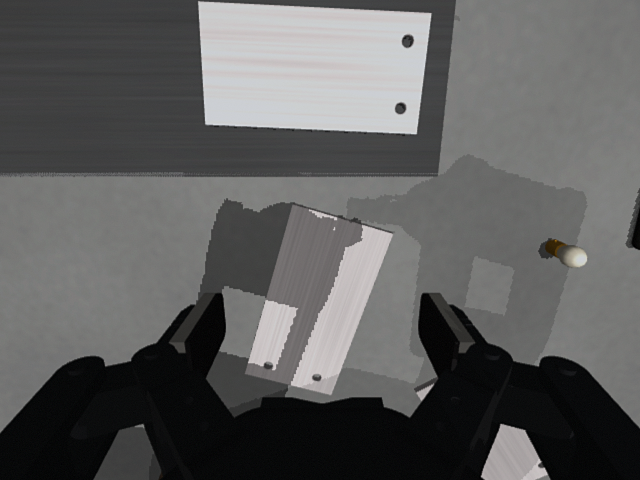

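View pics/s1.png

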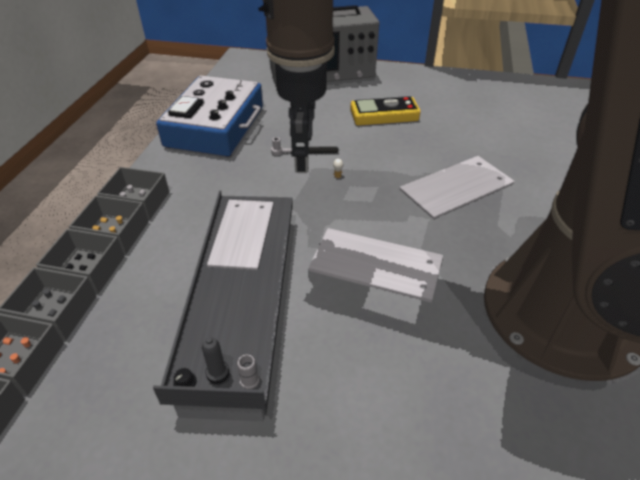

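The wrist view shows the plate's front edge at rows 125-133, square enough to the open jaws, and the front strip of the ledge clear. I'll descend over that strip and touch down to find the real tip height with the jaws open.

Call:
move_arm(
  rows=[
    [0,[22,-3,10],0],
    [0,[22,-3,25],0],
    [0,[0,0,35],0],
    [0,[0,0,35],0],
    [0,[0,0,25],0],
    [0,[0,0,10],0],
    [0,[0,0,5],0],
    [0,[0,0,0],0],
  ],
)

```text
t: 4.33
tool_pos: [524.0, -17.2, 158.7]
eef_rot: [[0.985, 0.173, -0.001], [0.173, -0.985, 0.0], [-0.001, -0.0, -1.0]]
ft_force: [-0.5, 0.6, 0.6]
gripper_width: 85.1
```

Call:
move_arm(
  rows=[
    [0,[0,0,2.5],0],
    [0,[0,0,2.5],0],
    [0,[0,0,2.5],0],
    [0,[0,0,2.5],0],
    [0,[0,0,0],0],
  ],
)

```text
t: 4.75
tool_pos: [523.9, -16.5, 149.0]
eef_rot: [[0.985, 0.174, 0.0], [0.174, -0.985, -0.0], [0.0, 0.0, -1.0]]
ft_force: [-0.6, 0.4, 0.7]
gripper_width: 85.7
```

```bash
python3 -c "
from h import *
st()
d=eyes.get_image('side');cv2.imwrite('pics/s2.png',cv2.resize(d['image'][150:350,150:400,::-1],None,fx=3,fy=3))
d=eyes.get_image('wrist');cv2.imwrite('pics/w2.png',d['image'][:,:,::-1])"
```

```text
t 4.75 tcp [523.9 -16.5 149. ] ledge xy -135.6 106.3 tip z 76.4 yaw 10.02 F [-0.6  0.4  0.7] w 85.7 nose 72.6
```

View pics/s2.png

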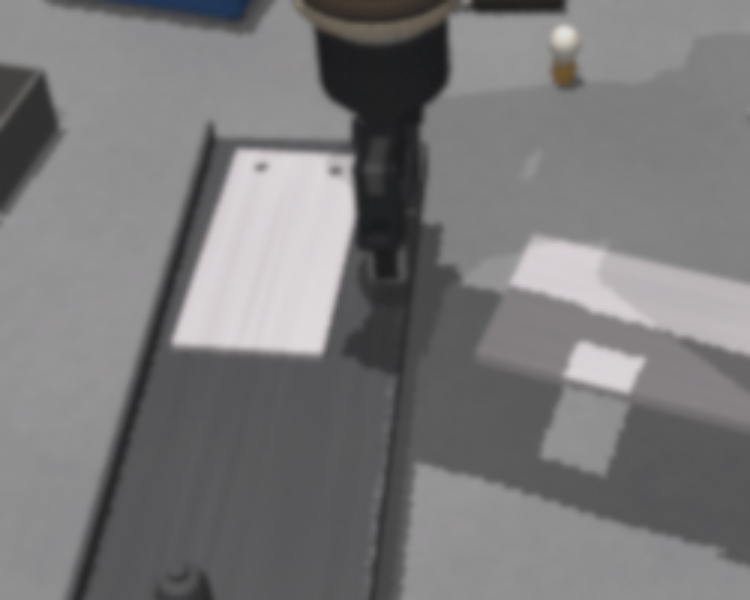

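View pics/w2.png

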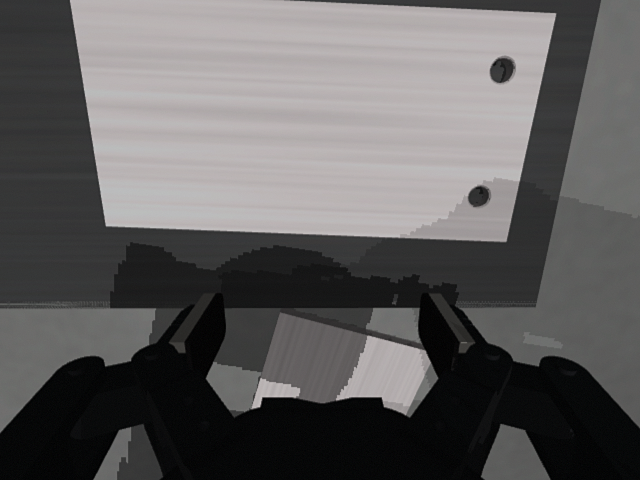

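Tips are over the front strip, with the plate's front edge ahead at wrist rows 226-242. Still no contact, so I'll keep going down in small steps.

Call:
move_arm(
  rows=[
    [0,[3,0,2],0],
    [0,[0,0,2],0],
    [0,[0,0,1],0],
    [0,[0,0,0],0],
  ],
)

```text
t: 5.18
tool_pos: [526.7, -15.9, 143.6]
eef_rot: [[0.985, 0.174, -0.0], [0.174, -0.985, 0.0], [-0.0, -0.0, -1.0]]
ft_force: [-0.3, -0.5, -0.0]
gripper_width: 85.5
```

Call:
move_arm(
  rows=[
    [0,[0,0,1],0],
    [0,[0,0,1],0],
    [0,[0,0,1],0],
    [0,[0,0,0],0],
  ],
)

```text
t: 5.52
tool_pos: [526.7, -16.0, 140.7]
eef_rot: [[0.985, 0.174, -0.0], [0.174, -0.985, 0.0], [-0.0, -0.0, -1.0]]
ft_force: [-0.4, 0.0, -0.4]
gripper_width: 85.5
```

Call:
move_arm(
  rows=[
    [0,[0,0,1],0],
    [0,[0,0,1],0],
    [0,[0,0,0],0],
  ],
)

```text
t: 5.77
tool_pos: [526.7, -16.0, 138.7]
eef_rot: [[0.985, 0.174, -0.0], [0.174, -0.985, 0.0], [-0.0, -0.0, -1.0]]
ft_force: [-0.6, -0.5, 0.4]
gripper_width: 85.6
```

Call:
move_arm(
  rows=[
    [0,[0,0,1],0],
    [0,[0,0,1],0],
    [0,[0,0,0],0],
  ],
)

```text
t: 6.02
tool_pos: [526.8, -16.0, 136.8]
eef_rot: [[0.985, 0.174, -0.0], [0.174, -0.985, 0.0], [-0.0, -0.0, -1.0]]
ft_force: [-0.5, -0.0, 0.4]
gripper_width: 85.6
```

Call:
move_arm(
  rows=[
    [0,[0,0,1],0],
    [0,[0,0,1],0],
    [0,[0,0,1],0],
    [0,[0,0,0],0],
  ],
)

```text
t: 6.35
tool_pos: [526.8, -16.0, 133.7]
eef_rot: [[0.985, 0.174, -0.0], [0.174, -0.985, 0.0], [-0.0, -0.0, -1.0]]
ft_force: [-0.4, 0.2, 0.2]
gripper_width: 85.1
```

Call:
move_arm(
  rows=[
    [0,[0,0,1],0],
    [0,[0,0,1],0],
    [0,[0,0,0],0],
  ],
)

```text
t: 6.6
tool_pos: [526.8, -16.0, 131.7]
eef_rot: [[0.985, 0.174, -0.0], [0.174, -0.985, 0.0], [-0.0, -0.0, -1.0]]
ft_force: [-0.4, 0.5, -0.1]
gripper_width: 85.5
```

Call:
move_arm(
  rows=[
    [0,[0,0,1],0],
    [0,[0,0,1],0],
    [0,[0,0,0],0],
  ],
)

```text
t: 6.85
tool_pos: [526.7, -16.0, 129.7]
eef_rot: [[0.985, 0.174, -0.0], [0.174, -0.985, 0.0], [-0.0, -0.0, -1.0]]
ft_force: [0.6, -0.2, -0.1]
gripper_width: 85.5
```

Call:
move_arm(
  rows=[
    [0,[0,0,1],0],
    [0,[0,0,0],0],
  ],
)

```text
t: 7.02
tool_pos: [526.8, -16.0, 129.4]
eef_rot: [[0.985, 0.174, 0.0], [0.174, -0.985, -0.0], [0.0, 0.0, -1.0]]
ft_force: [-3.7, -0.1, 12.4]
gripper_width: 85.4
```

The ledge is touched at TCP z 129.5, so the open-jaw nose is 59.5 mm. I'll raise the tips about 2.5 mm clear of the ledge and push towards the lip.

Call:
move_arm(
  rows=[
    [0,[0,0,-3.3],0],
    [0,[0,0,0],0],
    [0,[4,0,0],0],
    [0,[4,0,0],0],
    [0,[3,0,0],0],
    [0,[3,0,0],0],
    [0,[2,0,0],0],
    [0,[0,0,0],0],
  ],
)

```text
t: 7.68
tool_pos: [543.0, -13.1, 132.1]
eef_rot: [[0.985, 0.174, -0.0], [0.174, -0.985, -0.0], [-0.0, -0.0, -1.0]]
ft_force: [0.2, 0.2, 0.6]
gripper_width: 85.4
```

Call:
move_arm(
  rows=[
    [0,[2,0,0],0],
    [0,[2,0,0],0],
    [0,[2,0,0],0],
    [0,[2,0,0],0],
    [0,[0,0,0],0],
  ],
)

```text
t: 8.1
tool_pos: [550.9, -11.7, 132.2]
eef_rot: [[0.985, 0.174, 0.0], [0.174, -0.985, 0.0], [0.0, 0.0, -1.0]]
ft_force: [-1.0, 0.0, -0.1]
gripper_width: 85.6
```

```bash
python3 -c "
from h import *
st()
d=eyes.get_image('wrist');cv2.imwrite('pics/w3.png',d['image'][:,:,::-1])"
```

```text
t 8.1 tcp [550.9 -11.7 132.2] ledge xy -108.2 106.3 tip z 59.6 yaw 10.02 F [-1.   0.  -0.1] w 85.6 nose 72.6
```

View pics/w3.png

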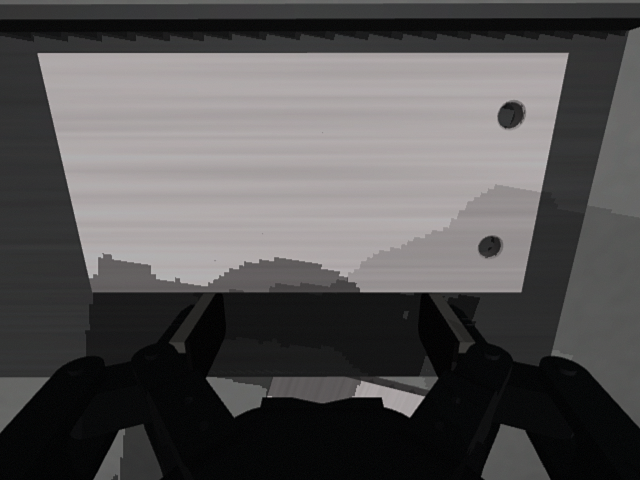

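The plate is now squared, with its front edge level at row 292 and a small even gap to the lip at rows 35-52. I'll continue until it meets the lip.

Call:
move_arm(
  rows=[
    [0,[1.5,0,0],0],
    [0,[1.5,0,0],0],
    [0,[1,0,0],0],
    [0,[1,0,0],0],
    [0,[0,0,0],0],
  ],
)

```text
t: 8.57
tool_pos: [555.6, -10.9, 132.2]
eef_rot: [[0.985, 0.174, 0.0], [0.174, -0.985, 0.0], [0.0, 0.0, -1.0]]
ft_force: [-1.6, -0.1, 0.2]
gripper_width: 85.2
```

Call:
move_arm(
  rows=[
    [0,[1,0,0],0],
    [0,[0.7,0,0],0],
    [0,[0,0,0],0],
  ],
)

```text
t: 8.82
tool_pos: [557.2, -10.7, 132.2]
eef_rot: [[0.985, 0.174, 0.0], [0.174, -0.985, 0.0], [0.0, 0.0, -1.0]]
ft_force: [-1.5, -1.1, 0.6]
gripper_width: 85.3
```

Call:
move_arm(
  rows=[
    [0,[0.7,0,0],0],
    [0,[0.5,0,0],0],
    [0,[0,0,0],0],
  ],
)

```text
t: 9.07
tool_pos: [558.4, -10.4, 132.2]
eef_rot: [[0.985, 0.174, 0.0], [0.174, -0.985, -0.0], [0.0, 0.0, -1.0]]
ft_force: [-2.3, -0.1, 0.5]
gripper_width: 85.3
```

Call:
move_arm(
  rows=[
    [0,[0.7,0,0],0],
    [0,[0.7,0,0],0],
    [0,[0,0,0],0],
  ],
)

```text
t: 9.32
tool_pos: [559.1, -10.3, 132.1]
eef_rot: [[0.985, 0.174, -0.001], [0.174, -0.985, -0.0], [-0.001, -0.0, -1.0]]
ft_force: [-5.2, -2.2, 1.9]
gripper_width: 85.5
```

Call:
move_arm(
  rows=[
    [0,[0.7,0,0],0],
    [0,[0.5,0,0],0],
    [0,[0,0,0],0],
  ],
)

```text
t: 9.57
tool_pos: [559.4, -10.2, 131.9]
eef_rot: [[0.985, 0.174, -0.003], [0.174, -0.985, -0.0], [-0.003, -0.0, -1.0]]
ft_force: [-9.6, -5.1, 6.2]
gripper_width: 85.5
```

Call:
move_arm(
  rows=[
    [0,[0.5,0,0],0],
    [0,[0.5,0,0],0],
    [0,[0,0,0],0],
  ],
)

```text
t: 9.82
tool_pos: [559.6, -10.1, 131.8]
eef_rot: [[0.985, 0.174, -0.005], [0.174, -0.985, -0.0], [-0.005, -0.001, -1.0]]
ft_force: [-14.4, -6.2, 8.0]
gripper_width: 85.6
```

```bash
python3 -c "
from h import *
st()
d=eyes.get_image('wrist');cv2.imwrite('pics/w4.png',d['image'][:,:,::-1])"
```

```text
t 9.82 tcp [559.6 -10.1 131.8] ledge xy -99.4 106.4 tip z 59.2 yaw 10.03 F [-14.4  -6.2   8. ] w 85.6 nose 72.6
```

View pics/w4.png

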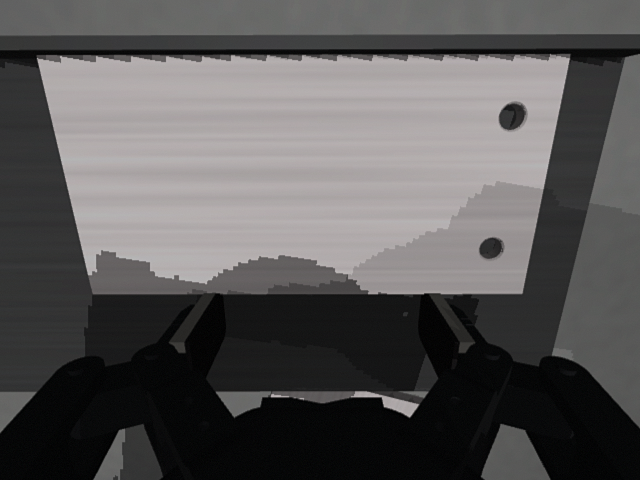

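The plate is snug along the lip: the reaction rose to 14 N at tool x -99.4. I'll back off, rise, shut the fingers and go to the plate's left end.

Call:
move_arm(
  rows=[
    [0,[-8,0,0],0],
    [0,[-8,0,0],0],
    [0.5,[0,0,-25],0],
    [1,[0,-10,-25],0],
    [1,[18,-30,-5],0],
    [1,[18,-30,0],0],
    [1,[18,-30,0],0],
    [1,[15,-28,0],0],
  ],
)

```text
t: 10.53
tool_pos: [592.5, 127.1, 187.8]
eef_rot: [[0.985, 0.174, 0.002], [0.174, -0.985, 0.001], [0.002, -0.0, -1.0]]
ft_force: [0.7, -0.6, -0.2]
gripper_width: 12.1
```

Call:
move_arm(
  rows=[
    [1,[0,0,20],0],
    [1,[0,0,10],0],
    [1,[0,0,2],0],
    [1,[0,0,0],0],
    [1,[0,0,0],0],
  ],
)

```text
t: 10.95
tool_pos: [591.5, 124.5, 155.4]
eef_rot: [[0.985, 0.173, -0.0], [0.173, -0.985, -0.0], [-0.0, 0.0, -1.0]]
ft_force: [-0.4, 0.1, 1.0]
gripper_width: -0.1
```

```bash
python3 -c "
from h import *
st()
d=eyes.get_image('wrist');cv2.imwrite('pics/w5.png',d['image'][:,:,::-1])
d=eyes.get_image('side');cv2.imwrite('pics/s5.png',cv2.resize(d['image'][150:350,150:400,::-1],None,fx=3,fy=3))"
```

```text
t 10.95 tcp [591.5 124.5 155.4] ledge xy -44.5 233.4 tip z 82.8 yaw 9.95 F [-0.4  0.1  1. ] w -0.1 nose 72.6
```

View pics/w5.png

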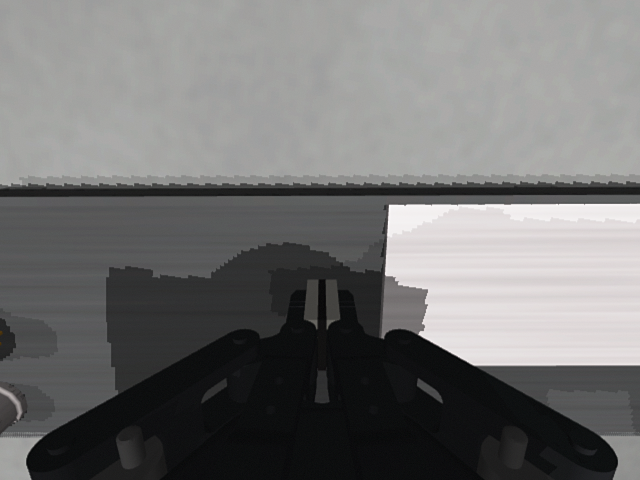

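View pics/s5.png

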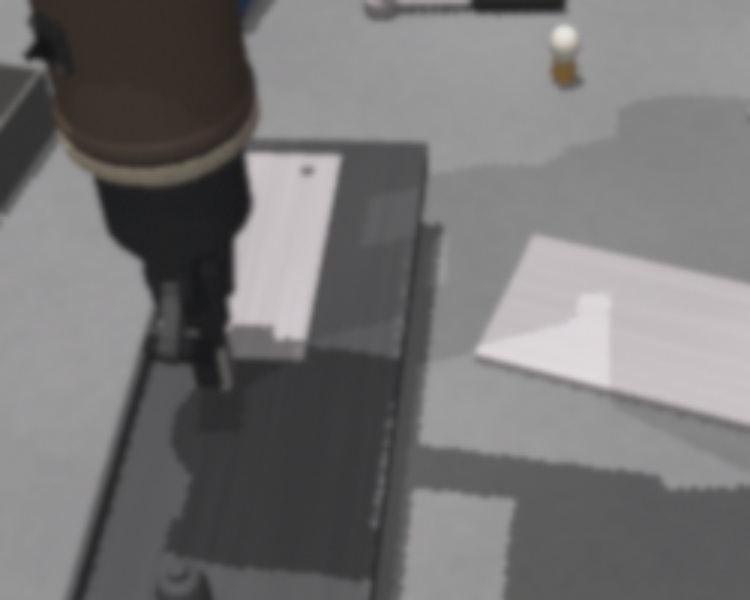

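```bash
cat >> h.py <<'E'
def wpx(d,s,uv,z):
    T=np.array(d['tool_from_camera']);R=np.array(s['eef_rot']);p=np.array(s['tool_pos'])
    K=d['intrinsics'];uv=np.atleast_2d(uv).astype(float)
    r=np.c_[(uv-K[:2,2])/K[0,0],np.ones(len(uv))]@T[:3,:3].T@R.T
    c=R@T[:3,3]+p
    w=c+r*((z-c[2])/r[:,2])[:,None]
    q=w[:,:2]-C
    return np.c_[q@X,q@Y]
E
python3 - <<'E'
from h import *
s=observe();d=eyes.get_image('wrist')
g=cv2.cvtColor(d['image'],cv2.COLOR_RGB2GRAY)
for u in (430,620): print(u,list(zip(range(176,212),g[176:212,u].tolist())))
print('plate',wpx(d,s,[[388,204],[630,204],[630,365],[384,300]],76).round(1).tolist())
print('lip top inner/outer',wpx(d,s,[[100,196],[100,186],[600,196],[600,186]],84).round(1).tolist())
cv2.imwrite('pics/w5c.png',cv2.resize(d['image'][160:260,300:500,::-1],None,fx=4,fy=4,interpolation=cv2.INTER_NEAREST))
st()
E
```

```text
430 [(176, 149), (177, 142), (178, 144), (179, 144), (180, 145), (181, 144), (182, 144), (183, 148), (184, 147), (185, 91), (186, 70), (187, 71), (188, 54), (189, 31), (190, 26), (191, 30), (192, 29), (193, 27), (194, 26), (195, 28), (196, 57), (197, 90), (198, 94), (199, 94), (200, 93), (201, 92), (202, 92), (203, 90), (204, 87), (205, 126), (206, 244), (207, 248), (208, 244), (209, 242), (210, 241), (211, 241)]
620 [(176, 151), (177, 146), (178, 147), (179, 147), (180, 147), (181, 147), (182, 148), (183, 149), (184, 93), (185, 70), (186, 72), (187, 63), (188, 35), (189, 27), (190, 31), (191, 31), (192, 30), (193, 28), (194, 30), (195, 45), (196, 90), (197, 95), (198, 94), (199, 93), (200, 93), (201, 93), (202, 93), (203, 85), (204, 104), (205, 244), (206, 245), (207, 239), (208, 236), (209, 236), (210, 236), (211, 236)]
plate [[-0.5, 203.4], [-0.6, 92.9], [-88.6, 68.8], [-49.5, 202.6]]
lip top inner/outer [[5.0, 328.9], [9.3, 328.0], [4.7, 114.3], [9.0, 115.4]]
t 11.1 tcp [592.  124.8 155.9] ledge xy -43.9 233.5 tip z 83.3 yaw 9.96 F [-0.1 -0.2  0.4] w 0.0 nose 72.6
```

View pics/w5c.png

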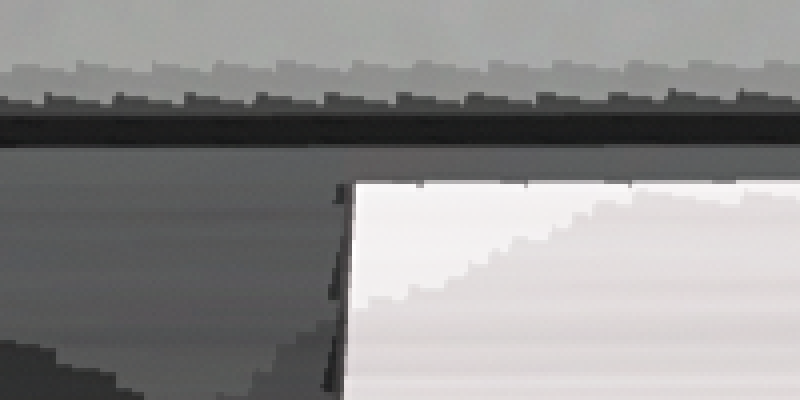

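```bash
python3 - <<'E'
from h import *
d=eyes.get_image('wrist')
# w4: pose at t=9.82
yaw=np.radians(10.03);R=np.array([[np.cos(yaw),np.sin(yaw),-.005],[np.sin(yaw),-np.cos(yaw),0],[-.005,0,-1]])
s=dict(tool_pos=[559.6,-10.1,131.8],eef_rot=R)
im=cv2.imread('pics/w4.png',0)
for u in (100,320,500): print(u,list(zip(range(30,72),im[30:72,u].tolist())))
print('lip',wpx(d,s,[[300,36],[300,49],[300,53]],84).round(1).tolist())
print('plate',wpx(d,s,[[300,54],[300,62],[300,293],[38,56],[570,55]],76).round(1).tolist())
print('ledge',wpx(d,s,[[300,54]],70).round(1).tolist())
E
```

```text
100 [(30, 103), (31, 103), (32, 103), (33, 102), (34, 102), (35, 75), (36, 57), (37, 56), (38, 58), (39, 56), (40, 59), (41, 57), (42, 57), (43, 58), (44, 57), (45, 56), (46, 57), (47, 59), (48, 59), (49, 48), (50, 21), (51, 8), (52, 9), (53, 9), (54, 13), (55, 59), (56, 73), (57, 162), (58, 176), (59, 173), (60, 174), (61, 174), (62, 174), (63, 174), (64, 173), (65, 173), (66, 173), (67, 172), (68, 172), (69, 172), (70, 170), (71, 170)]
320 [(30, 105), (31, 105), (32, 108), (33, 108), (34, 100), (35, 72), (36, 62), (37, 64), (38, 65), (39, 63), (40, 64), (41, 64), (42, 65), (43, 64), (44, 65), (45, 66), (46, 64), (47, 66), (48, 66), (49, 36), (50, 13), (51, 10), (52, 9), (53, 9), (54, 43), (55, 84), (56, 88), (57, 91), (58, 163), (59, 175), (60, 174), (61, 175), (62, 174), (63, 172), (64, 171), (65, 169), (66, 168), (67, 168), (68, 169), (69, 169), (70, 169), (71, 167)]
500 [(30, 109), (31, 108), (32, 110), (33, 110), (34, 81), (35, 58), (36, 58), (37, 58), (38, 58), (39, 57), (40, 57), (41, 58), (42, 59), (43, 58), (44, 58), (45, 58), (46, 59), (47, 60), (48, 49), (49, 22), (50, 11), (51, 10), (52, 9), (53, 12), (54, 63), (55, 87), (56, 88), (57, 83), (58, 102), (59, 161), (60, 173), (61, 174), (62, 173), (63, 170), (64, 170), (65, 168), (66, 169), (67, 168), (68, 168), (69, 167), (70, 167), (71, 166)]
lip [[4.2, 113.5], [0.6, 113.6], [-0.5, 113.6]]
plate [[0.7, 114.1], [-1.8, 114.1], [-88.6, 115.8], [0.1, 202.1], [0.4, 23.5]]
ledge [[1.8, 114.4]]
```

```bash
python3 - <<'E'
from h import *
s=observe();d=eyes.get_image('wrist')
T=np.array(d['tool_from_camera']);R=np.array(s['eef_rot']);p=np.array(s['tool_pos'])
print('cam ledge x',((R@T[:3,3]+p)[:2]-C)@X,(R@T[:3,3]+p)[2])
for n,x,z in [('out bot',4.6,70),('lip out top',4.6,84),('lip in top',.6,84),('in bottom',.6,70),('plate edge',.6,76),('plate edge',-4,76),('ledge underside',4.6,66)]:
    w=np.r_[C+x*X+180*Y,z]
    q=(R@T[:3,:3]).T@(w-p-R@T[:3,3]); print(n,x,z,(d['intrinsics']@q/q[2])[:2].round(1))
st()
E
```

```text
cam ledge x 32.74431250483448 225.47577227041344
out bot 4.6 70 [436.7 190.8]
lip out top 4.6 84 [447.4 196.7]
lip in top 0.6 84 [446.4 205.8]
in bottom 0.6 70 [435.8 199.2]
plate edge 0.6 76 [440.1 201.9]
plate edge -4 76 [439.  211.7]
ledge underside 4.6 66 [433.9 189.3]
t 11.2 tcp [592.  125.  155.8] ledge xy -43.9 233.8 tip z 83.2 yaw 9.98 F [-0.5 -0.   0. ] w 0.1 nose 72.6
```

By projection, the dark band at rows 188-196 is the lip's outer face and the grey band at rows 197-205 is its top. The plate therefore sits right behind the lip and is snug. Its left end is at y ≈ 203, the right end at y ≈ 23, and the goal is about -40. I'll lower the shut fingertips and push along the ledge.

Call:
move_arm(
  rows=[
    [1,[0,0,6],0],
    [1,[0,0,4],0],
    [1,[0,0,0.7],0],
    [1,[0,0,0],0],
    [1,[0,5,0],0],
    [1,[0,4,0],0],
    [1,[0,3,0],0],
    [1,[0,0,0],0],
  ],
)

```text
t: 11.87
tool_pos: [594.1, 112.9, 144.6]
eef_rot: [[0.985, 0.173, 0.0], [0.173, -0.985, -0.0], [0.0, 0.0, -1.0]]
ft_force: [-0.8, 0.2, -0.7]
gripper_width: -0.1
```

Call:
move_arm(
  rows=[
    [1,[0,3,0],0],
    [1,[0,3,0],0],
    [1,[0,3,0],0],
    [1,[0,3,0],0],
    [1,[0,3,0],0],
    [1,[0,3,0],0],
    [1,[0,2,0],0],
    [1,[0,0,0],0],
  ],
)

```text
t: 12.53
tool_pos: [597.4, 93.5, 144.5]
eef_rot: [[0.985, 0.174, 0.0], [0.174, -0.985, -0.0], [0.0, 0.0, -1.0]]
ft_force: [1.1, 0.2, -0.4]
gripper_width: -0.2
```

```bash
python3 -c "
from h import *
st()
d=eyes.get_image('wrist');cv2.imwrite('pics/w6.png',d['image'][:,:,::-1])"
```

```text
t 12.53 tcp [597.4  93.5 144.5] ledge xy -44.1 201.8 tip z 71.9 yaw 10.0 F [ 1.1  0.2 -0.4] w -0.2 nose 72.6
```

View pics/w6.png

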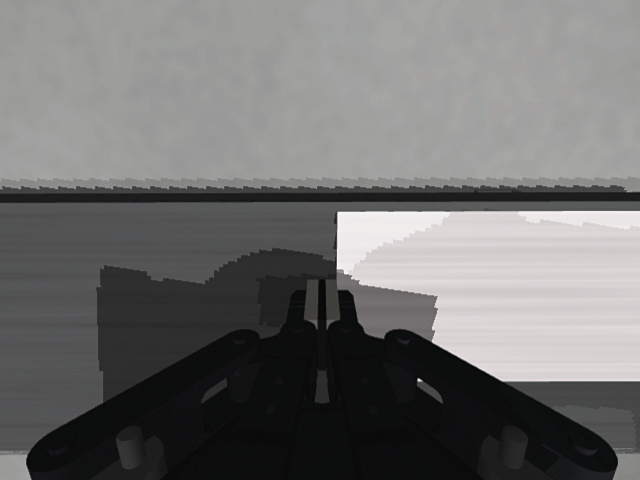

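The tip is in contact with the plate's left end at column 337, and the plate stays square to the lip. I'll keep pushing.

Call:
move_arm(
  rows=[
    [1,[0,3,0],0],
    [1,[0,3,0],0],
    [1,[0,3,0],0],
    [1,[0,3,0],0],
    [1,[0,3,0],0],
    [1,[0,3,0],0],
    [1,[0,2,0],0],
    [1,[0,0,0],0],
  ],
)

```text
t: 13.25
tool_pos: [600.9, 73.7, 144.5]
eef_rot: [[0.985, 0.174, 0.0], [0.174, -0.985, -0.0], [0.0, 0.0, -1.0]]
ft_force: [-0.1, -0.3, 0.3]
gripper_width: 0.0
```

Call:
move_arm(
  rows=[
    [1,[0,3,0],0],
    [1,[0,3,0],0],
    [1,[0,3,0],0],
    [1,[0,3,0],0],
    [1,[0,3,0],0],
    [1,[0,2,0],0],
    [1,[0,0,0],0],
  ],
)

```text
t: 13.83
tool_pos: [603.8, 57.0, 144.5]
eef_rot: [[0.985, 0.174, 0.0], [0.174, -0.985, -0.0], [0.0, 0.0, -1.0]]
ft_force: [0.4, 0.0, -1.0]
gripper_width: 0.2
```

```bash
python3 - <<'E'
from h import *
st();s=observe()
d=eyes.get_image('wrist');cv2.imwrite('pics/w7.png',d['image'][:,:,::-1])
d=eyes.get_image('top');cv2.imwrite('pics/t7.png',cv2.resize(d['image'][110:245,110:385,::-1],None,fx=2.9,fy=2.9,interpolation=cv2.INTER_CUBIC))
E
```

```text
t 13.83 tcp [603.8  57.  144.5] ledge xy -44.1 164.7 tip z 71.9 yaw 10.0 F [ 0.4  0.  -1. ] w 0.2 nose 72.6
```

View pics/w7.png

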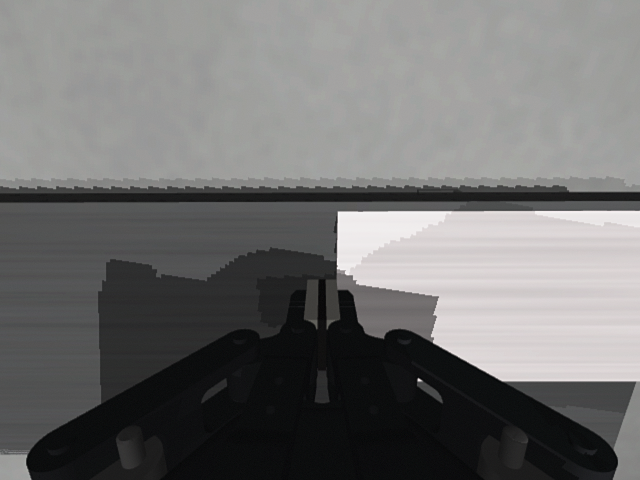

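View pics/t7.png

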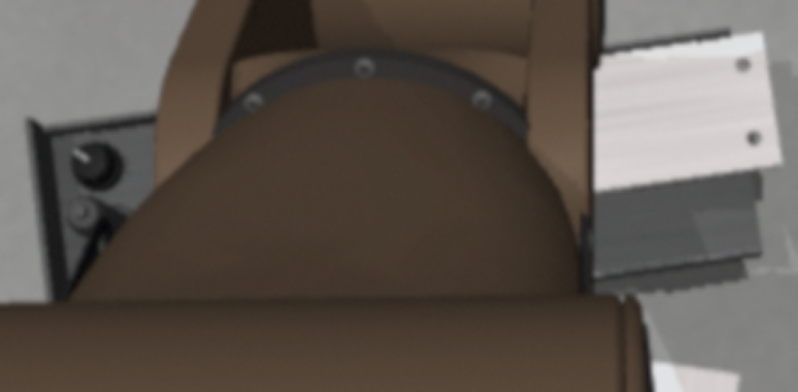

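```bash
python3 - <<'E'
from h import *
d=np.load('pics/d.npy',allow_pickle=True).item()
def f(p):return (np.array(p)+.5)/2.9-.5+110
def L(p,z):
    q=px2w(d,f(p),z)[:,:2]-C;return np.c_[q@X,q@Y].round(1).tolist()
print('plate end',L([(766,33),(780,162)],76),'holes',L([(743,65),(754,138)],76))
print('ledge end',L([(761,195),(760,225),(758,250)],70),'lip end',L([(730,32)],84))
E
```

```text
plate end [[-1.3, -26.0], [-88.8, -22.0]] holes [[-20.6, -7.6], [-70.4, -7.4]]
ledge end [[-107.9, -6.8], [-127.7, -3.1], [-144.0, 0.7]] lip end [[0.7, -1.5]]
```

The overhang is now about 23 mm. I'll push 17 mm further, to about 40 mm, in the middle of the allowed range of 20.5 to 62 mm.

Call:
move_arm(
  rows=[
    [1,[0,3,0],0],
    [1,[0,3,0],0],
    [1,[0,3,0],0],
    [1,[0,3,0],0],
    [1,[0,3,0],0],
    [1,[0,2,0],0],
    [1,[0,0,0],0],
  ],
)

```text
t: 14.52
tool_pos: [606.8, 40.2, 144.5]
eef_rot: [[0.985, 0.174, 0.0], [0.174, -0.985, -0.0], [0.0, 0.0, -1.0]]
ft_force: [-0.1, 0.4, 1.1]
gripper_width: -0.0
```

```bash
python3 - <<'E'
from h import *
st();s=observe()
d=eyes.get_image('wrist');cv2.imwrite('pics/w8.png',d['image'][:,:,::-1])
d=eyes.get_image('top');cv2.imwrite('pics/t8.png',cv2.resize(d['image'][100:220,300:400,::-1],None,fx=5,fy=5,interpolation=cv2.INTER_CUBIC))
E
```

```text
t 14.52 tcp [606.8  40.2 144.5] ledge xy -44.1 147.7 tip z 71.9 yaw 9.99 F [-0.1  0.4  1.1] w -0.0 nose 72.6
```

View pics/w8.png

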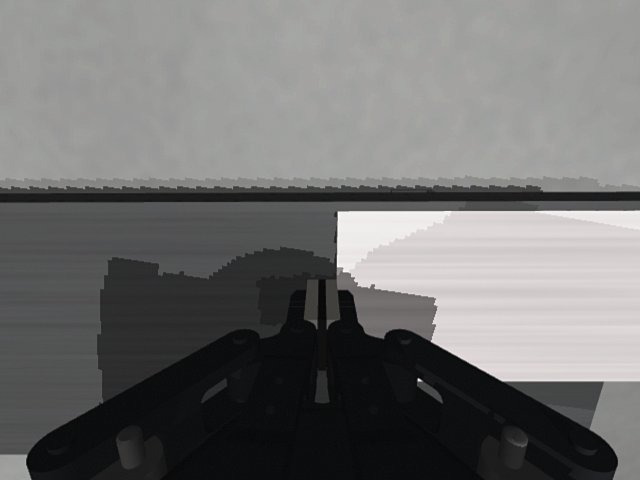

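View pics/t8.png

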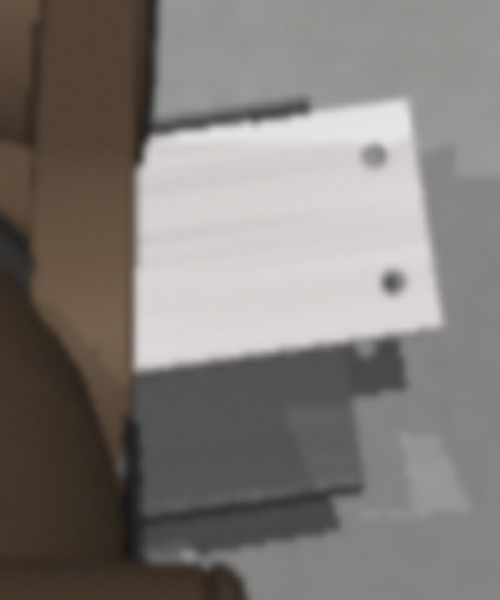

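The plate stays along the lip and the holes are past the ledge end, with counter showing through them. I'll back off, rise and clear the view to measure.

Call:
move_arm(
  rows=[
    [1,[0,-3,0],0],
    [1,[0,-7,0],0],
    [1,[0,-5,-10],0],
    [1,[0,0,-35],0],
    [1,[0,0,-40],0],
    [1,[-30,0,-25],0],
    [1,[-40,0,0],0],
    [1,[-40,0,0],0],
  ],
)

```text
t: 15.28
tool_pos: [495.5, 37.0, 256.6]
eef_rot: [[0.985, 0.175, 0.004], [0.175, -0.985, 0.0], [0.004, 0.001, -1.0]]
ft_force: [-0.5, -1.1, -0.1]
gripper_width: 0.0
```

Call:
move_arm(
  rows=[
    [1,[-20,35,0],0],
    [1,[-20,35,0],0],
    [1,[-20,35,0],0],
    [1,[-10,38,0],0],
    [1,[0,40,0],0],
    [1,[0,40,0],0],
    [1,[0,30,0],0],
    [1,[0,0,0],0],
  ],
)

```text
t: 15.95
tool_pos: [472.3, -229.5, 255.5]
eef_rot: [[0.985, 0.171, 0.003], [0.171, -0.985, -0.002], [0.002, 0.003, -1.0]]
ft_force: [-0.1, 0.7, -0.6]
gripper_width: 0.1
```

```bash
python3 - <<'E'
from h import *
st()
d=eyes.get_image('top');np.save('pics/d9.npy',d,allow_pickle=True);cv2.imwrite('pics/t9.png',cv2.resize(d['image'][105:245,110:390,::-1],None,fx=2.8,fy=2.8,interpolation=cv2.INTER_CUBIC))
cv2.imwrite('pics/t9b.png',cv2.resize(d['image'][110:210,230:390,::-1],None,fx=5,fy=5,interpolation=cv2.INTER_CUBIC))
d=eyes.get_image('side');cv2.imwrite('pics/s9.png',d['image'][:,:,::-1])
E
```

```text
t 15.95 tcp [ 472.3 -229.5  255.5] ledge xy -223.6 -94.4 tip z 182.9 yaw 9.87 F [-0.1  0.7 -0.6] w 0.1 nose 72.6
```

View pics/t9b.png

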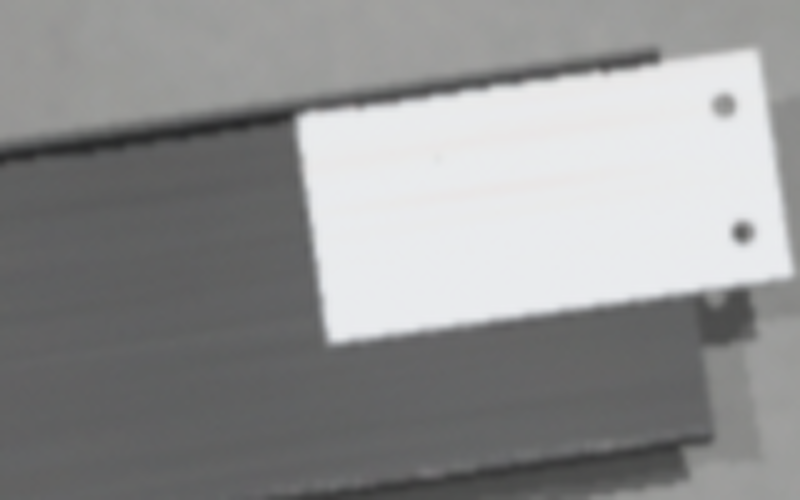

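View pics/s9.png

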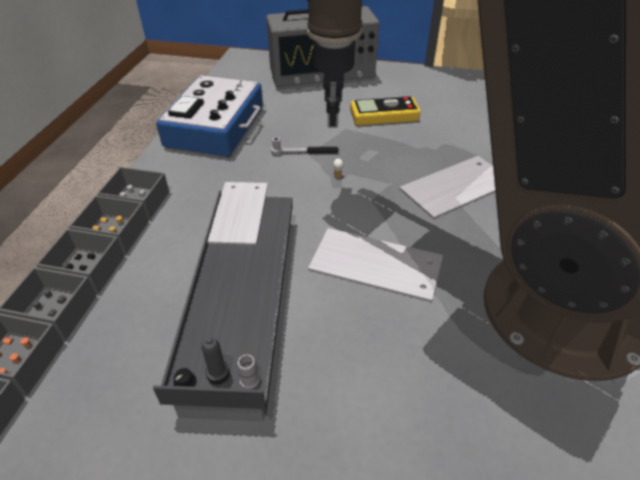

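```bash
python3 - <<'E'
from h import *
d=np.load('pics/d9.npy',allow_pickle=True).item()
def f(p):return (np.array(p)+.5)/5-.5+np.array([230,110])
def L(p,z):
    q=px2w(d,f(p),z)[:,:2]-C;return np.c_[q@X,q@Y].round(1).tolist()
print('plate BL BR FR FL',L([(296,116),(758,50),(793,274),(328,346)],76),'holes',L([(724,105),(742,232)],76))
print('ledge end',L([(697,310),(712,437)],70),'lip end top inner',L([(658,62)],84),'lip inner top left',L([(10,160),(200,134)],84),L([(10,160),(200,134)],70))
for c in ['top','side']:
    for t in ['tube','shield','knob','lamp','wrench']:
        print(c,t,[(np.round(r['location']),round(r['p'],2)) for r in spot_in(c,t)][:1])
st()
E
```

```text
plate BL BR FR FL [[-0.8, 139.8], [-0.6, -40.6], [-89.2, -40.5], [-91.3, 140.2]] holes [[-20.1, -24.3], [-70.2, -23.6]]
ledge end [[-96.7, -2.5], [-146.4, -0.8]] lip end top inner [[-1.8, -0.7]] lip inner top left [[-4.1, 250.1], [-4.5, 177.0]] [[-0.5, 251.8], [-0.9, 177.7]]
top tube [(array([533., 296., 130.]), 0.71)]
top shield [(array([486., 294., 104.]), 0.75)]
top knob [(array([574., 315.,  84.]), 0.64)]
top lamp []
top wrench []
side tube [(array([525., 310., 119.]), 0.93)]
side shield []
side knob [(array([574., 322.,  92.]), 0.91)]
side lamp [(array([ 472., -298.,   35.]), 0.47)]
side wrench [(array([ 571., -375.,    7.]), 0.74)]
t 16.55 tcp [ 470.9 -224.5  254.6] ledge xy -224.1 -89.3 tip z 182.0 yaw 10.05 F [1.  0.6 0.2] w -0.4 nose 72.6
```

The overhang measures 38-40 mm and both holes are about 22 mm past the end. Both back corners lie on the lip face within about 1 mm, the bystanders haven't moved and the arm is clear. Handing in.

```bash
python3 -c "
from bench import robot
print(robot.sign_off())"
```

```text
the job is handed in; nothing more can be done
None
```

The plate is in place and the job was handed in at about 16.6 s, with no verdict reported. I squared the plate against the lip with the open fingertips. Then I shut the fingers and pushed its left end along the ledge.

**Last top-view check, with the arm clear:**
- **Overhang:** about 38–40 mm, against a limit of 62 mm.
- **Holes:** both centres about 22–24 mm past the open end.
- **Lip:** both back corners within about 1 mm of the lip face. The camera calibration is only good to about 2 mm.
- **Flatness:** the plate looks flat in both views, but I did not measure its tilt.
- **Bystanders:** tube, shield, knob, lamp and wrench were each found again within a few mm of where they started. In that last check the top view missed the lamp and wrench (the side view found them), and the side view missed the shield (the top view found it).

**One disagreement along the way:** the first reading of a wrist picture suggested a 5 mm gap to the lip. Projecting the lip's edges into that picture showed the strip was the lip's own top face. The 14 N reaction at contact and the last top view also showed the plate snug.

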